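# Unscrew and open the specimen case

## Robot

A 7-joint arm with a two-finger parallel gripper is mounted at the origin on the work surface. World frame = base frame: x ahead of the robot, y to its left, z up, the work surface at z = 0. Lengths are in m, angles in rad, forces in N, time in s.
With the tool pointing down it reaches from about 0.4 to 0.9 m from the base axis. Payload 5.5 kg.
Tool frame: the origin (TCP) lies on the centre line of the jaws, within the pads' length; the fingertips stand 11 mm ahead of it and the grasp point (between the pads) lies 8 mm behind it; z points along the fingers, y is the direction in which the jaws open and shut (so a half turn about z gives the same grasp; the last joint's range is limited). The gripper opens to 85 mm and grips with 20 to 120 N. Pads are 22 mm wide; open, the fingers measure 114 mm over their backs; the gripper's body (76 mm by 85 mm) begins 54 mm behind the grasp point. The pads swing forward as they close: fully open they stand 13 mm farther back than shut.
Start: joints at [0.263, 0.501, -0.427, 1.55, 0.221, 1.138, -0.21], TCP at [0.65, 0, 0.242] pointing down, gripper open.
Joint ranges: [-2.88, 2.88], [-0.31, 2.03], [-1.54, 1.56], [0.2, 2.42], [-1.41, 4.55], [0.19, 2.02], [-2.57, 2.57]. Speed limits (rad/s): [2.57, 2.57, 3.14, 3.14, 3.14, 3.14, 3.14].

## Interface

Orientations are given as a rotation vector (axis times angle).
In Python, from station import status, vision, order gives the robot as it stands.
- The arm moves only by the shell command python3 -m crank 'ROWS' [FORCE]. ROWS is JSON, a list of rows, each a list of 7 numbers: the shift along the tool's x, y, z in m, then the turn, a rotation vector about the tool's x, y, z in rad, then the closure, from 0 (fully open) to 1 (shut). A call has 1 to 12 rows; each row is the pose to reach, as a shift and turn from the pose commanded when the call began, along the tool's axes at that moment; what a row does not reach only later rows make up. A row lasts 1/10 s, in which the tool goes at most 50 mm and 8.59 degrees, less where a joint would pass 70% of its speed; a pose out of reach is approached as far as the arm can. A call with a gripper value outside its range is refused whole. The fingers move at their own pace and stop on an object; FORCE is the grip in N (left out, the last holds). Time passes only in rows, so rows that repeat a pose let the fingers close. It gives the time, the measured TCP pose, the force and the opening at its end, in the units of the state.
- status.read_state(): the state, without advancing time (a new reading comes with each control period).
- vision.read_camera(name): name is "scene" or "side" or "wrist"; returns the picture (420x560x3 uint8, red, green, blue); there is no depth.
- vision.calibration(name): a dict with "mtx" (3x3 intrinsics, pixels), "rvec" (rotation vector, rad) and "tvec" (3), from world to camera coordinates, as OpenCV has them. Camera axes: x right, y down, z forward; pixel columns grow to the right and rows downward; lengths in m; the calibration is good to about 2 mm. The wrist camera is an equidistant fisheye: a pixel r from the principal point sees the ray r / f radians off the axis. A picture is of the moment at which its call begins: read the wrist's pose just before it. calibration takes no time and is no camera call; for the wrist camera it gives the pose at the moment of the call.
- order.job_done(): hands the job in, once; it reports no verdict.
The state is a dict: "clock": time; "joint_pos": joint angles; "joint_velocities": joint speeds; "effort": joint torques, N m; "tool_pos": TCP position; "tool_rot": TCP orientation; "ft_force": force on the tool from outside, world axes, zero at the start; "moment": the same for the moment, N m; "width": finger opening in m.
Only numpy, scipy, OpenCV 4.12 (cv2) and the standard library are available. Lean on these libraries where they do the work, as an engineer would, in place of code of your own. Each camera call takes 0.05 s, during which the arm holds its last target. There are 200 camera calls.

## Task

Take the T-handled key from its wooden stand and use it, never the fingers, to turn the two big slotted screws on the specimen case until their metal tabs have swung a quarter turn towards the back of the case and point clear of the lid. Put the key back upright in its stand, fully down; only then tip up the front of the lid, draw it out from under the rear lip and lay it gently, without dropping it, handle up and flat on the cork pad. Leave the tube rack and the jar where they are.

Things in the scene. Friction and masses are not known exactly. Their poses are not given: they have to be found in the camera images.
- case: Fixed pine case, 182 x 228 mm (x, y); origin at the centre of its underside; x points from front (robot side) to back. The lid's underside rests at z 60 in the middle opening (2 mm play). Side decks (|y| 66 to 114) are 70 high; front ridge (x -90 to -82) 67 high; rear lip at x 66 to 92, underside z 70, top z 78, covers the lid's rear 13 mm with 4 mm gap.
- screw_l: Left captive screw, steel, at case x -35, y 90. Origin on its vertical axis, 70.5 above the case's underside. Round head 39 mm wide, top at z 14.5; slot along its x, 10 wide, open-ended, floor at z 5.5. Tab 16 wide along +x (z 0.5 to 5.5). Turns stiffly (0.08 N m), counter-clockwise from above, from tab over the lid (0 deg: case -y) to tab backwards (case +x); stop at 97 deg.
- screw_r: Right screw, mirror image of the left: at case x -35, y -90; tab starts over the lid (straight inward is case +y) and turns clockwise seen from above until it points to the back of the case (case +x). Same sizes, slot along its x.
- screw_l_tab (a point): Tip of the left screw's tab, 36 mm from the screw axis.
- screw_r_tab (a point): Tip of the right screw's tab, 36 mm from the screw axis.
- lid: Loose aluminium lid, plate 158 x 128 x 6 mm (x, y, z), 0.3 kg, seated in the case, its x along the case's x. Origin at the centre of its underside. Handle: dark round rod 14 mm thick along y, centre at x -30, z 32, on two posts at y +-36 with 64 mm free between them.
- lid_grip (a point): Middle of the lid's handle rod: grip here with the fingers closing along the lid's x.
- key: Loose T-handled key, 112 mm tall, 0.16 kg, upright in its stand. Origin at the blade's lower end, z up. Blade 24 mm wide (x) x 5 thick (y) x 18 high, 3 thick in the last 5 mm; shank 10 mm round; collar disc 40 mm across, z 58 to 64; grey cross-bar 90 long (along x, like the blade) x 20 thick x 28 tall, z 84 to 112.
- key_grip (a point): Middle of the key's cross-bar, 100 mm above the blade's lower end: grip here with the fingers closing along the key's y.
- stand: Fixed wooden stand for the key, 94 x 60 x 65 mm high, origin at the centre of its underside. A pocket 34 mm (x) by 18 mm (y) goes right through at its centre; the key's collar rests on its top, blade's lower end then 7 mm above the table.
- pad: Fixed cork pad on the table, 220 x 190 x 4 mm (x, y, z), origin at the centre of its underside.
- rack: Bystander: green plastic tube rack, 75 x 190 x 28 mm, with three white tubes, origin at the centre of its underside.
- jar: Bystander: jar 64 mm across, 90 high, origin at the centre of its underside.
Things that resemble listed ones, but are neither listed nor needed, are in the scene too. Several things have the shape of the lid; the one meant has the colours described above. What is shaped like the key but pink is not meant.

How it is judged:
By the outcome, as a careful person would: the job done as asked, in the order asked, and still so for the second after the job is handed in, with the robot touching nothing.
It also fails if it takes over 69 s, if anything falls off the work surface, if the arm or the gripper's body presses on something with over 40 N, if the wrist force passes 120 N, or if a joint passes its speed limit or range.

## Working session

There is one attempt and no reset: what is moved stays moved. The work goes in short steps, Python scripts to look and compute and a shell command to move; the robot and the scene stay as the last step left them, time stands still between calls to the robot, and variables do not carry over. Pictures are saved under pics/ and viewed, about 8 in all and at most 12, crops included, and the job is handed in when it is done.

```bash
ls; mkdir -p pics
python3 - <<'E'
from station import status, vision, order
import cv2
s=status.read_state();print({k:s[k] for k in('clock','tool_pos','tool_rot','width')})
for n in('scene','side','wrist'):
    cv2.imwrite(f'pics/{n}0.png',vision.read_camera(n)[:,:,::-1]);c=vision.calibration(n);print(n,c)
E
```

```text
pics
{'clock': 0.0, 'tool_pos': array([ 6.49319384e-01, -7.29499300e-05,  2.41260247e-01]), 'tool_rot': array([-2.22045696e+00, -2.22045590e+00,  2.12057216e-03]), 'width': 0.08528163934669492}
scene {'mtx': array([[511.42472687,   0.        , 291.37439739],
       [  0.        , 511.42472687, 211.39449873],
       [  0.        ,   0.        ,   1.        ]]), 'rvec': array([ 2.15837761,  1.01733638, -0.41943567]), 'tvec': array([-0.34511174, -0.28340333,  1.82215872])}
side {'mtx': array([[481.38419757,   0.        , 269.31633762],
       [  0.        , 481.38419757, 208.86367378],
       [  0.        ,   0.        ,   1.        ]]), 'rvec': array([ 2.34324467, -0.30837072,  0.12416633]), 'tvec': array([-0.58868418,  0.15683806,  1.50066926])}
wrist {'mtx': array([[325.1922621 ,   0.        , 273.65154974],
       [  0.        , 325.1922621 , 206.22351089],
       [  0.        ,   0.        ,   1.        ]]), 'rvec': array([-2.88065858e+00, -2.10327638e-03,  9.24985060e-04]), 'tvec': array([-0.64947398, -0.03370592,  0.37890097])}
```

View pics/scene0.png

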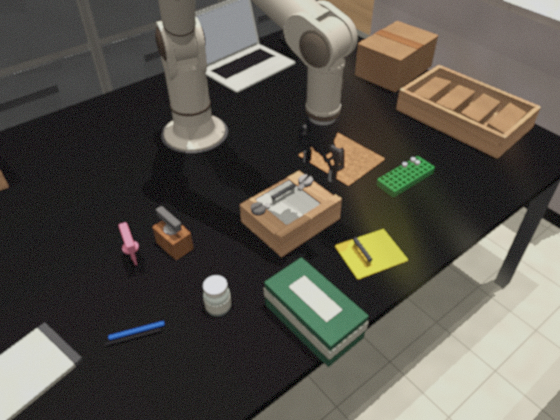

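View pics/side0.png

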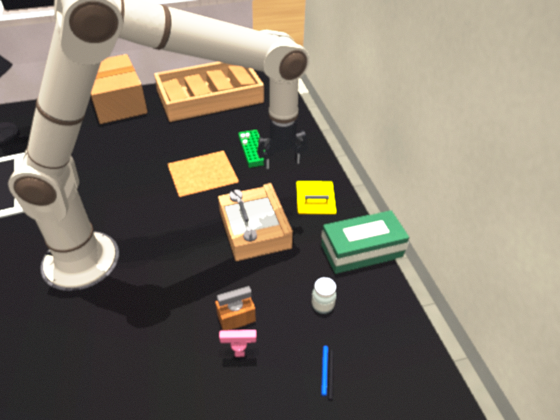

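The scene picture shows the case at about (290,212), the stand with the grey key at (172,233), the pad at (342,158), the jar at (217,295) and the green rack at (406,175). In the side picture they are at (255,220), (235,305), (203,173), (324,295) and (252,148). The pink key is a decoy.

```bash
cat > h.py <<'E'
import numpy as np, cv2
from station import status, vision, order
from scipy.spatial.transform import Rotation as R
def ray(n,uv,c=None):
    c=c or vision.calibration(n); K=c['mtx']; x=(np.array(uv,float)-K[:2,2])/K[0,0]
    if n=='wrist':
        r=np.hypot(*x); d=np.r_[x*np.sinc(r/np.pi),np.cos(r)]
    else: d=np.r_[x,1]
    M=cv2.Rodrigues(c['rvec'])[0]; return -M.T@c['tvec'], M.T@d
def atz(n,uv,z,c=None):
    o,d=ray(n,uv,c); return o+d*(z-o[2])/d[2]
def proj(n,P,c=None):
    c=c or vision.calibration(n); M=cv2.Rodrigues(c['rvec'])[0]; p=np.atleast_2d(P)@M.T+c['tvec']; K=c['mtx']
    if n=='wrist':
        r=np.hypot(p[:,0],p[:,1]); t=np.arctan2(r,p[:,2]); x=p[:,:2]*(t/np.maximum(r,1e-9))[:,None]
    else: x=p[:,:2]/p[:,2:]
    return x*K[0,0]+K[:2,2]
E
python3 - <<'E'
from h import *
np.set_printoptions(precision=3,suppress=True)
for nm,z,a,b in[('case',.07,(290,205),(255,215)),('keybar',.125,(169,219),(235,297)),('pad',.004,(342,158),(203,173)),('jar',.09,(215,285),(324,287)),('rack',.028,(406,174),(252,148))]:
    print(nm,atz('scene',a,z),atz('side',b,z))
a=cv2.resize(cv2.imread('pics/side0.png')[130:370,160:360],None,fx=2.4,fy=2.4,interpolation=cv2.INTER_CUBIC)
b=cv2.imread('pics/wrist0.png')
cv2.imwrite('pics/w0.png',b)
cv2.imwrite('pics/sidecrop.png',a)
E
```

```text
case [ 0.562 -0.024  0.07 ] [ 0.556 -0.021  0.07 ]
keybar [ 0.447 -0.339  0.125] [ 0.424 -0.348  0.125]
pad [0.444 0.3   0.004] [0.436 0.301 0.004]
jar [ 0.679 -0.353  0.09 ] [ 0.669 -0.355  0.09 ]
rack [0.652 0.379 0.028] [0.639 0.369 0.028]
```

View pics/w0.png

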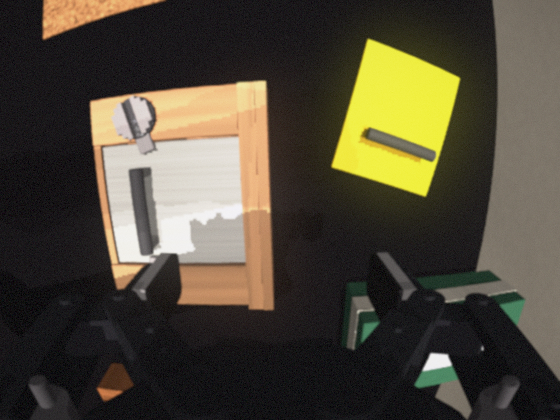

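Run:
```python
from h import *
np.set_printoptions(precision=4,suppress=True)
P={}
for nm,z,uv in[('lipL',.078,(266,81)),('lipR',.078,(273,309)),('FL',.07,(91,103)),('screw',.085,(134,115)),('tabtip',.076,(149,152)),('hL',.095,(140,168)),('hR',.095,(147,253))]:
    P[nm]=atz('wrist',uv,z); print(nm,P[nm])
print(np.linalg.norm(P['lipL']-P['lipR']),np.linalg.norm((P['lipL']-P['FL'])[:2]), np.linalg.norm((P['tabtip']-P['screw'])[:2]))
o,d=ray('wrist',(273.6,206.2));print('cam',o,d)
for a,b in[('scene',((158,209),(181,230))),('side',((218,303),(251,292)))]:
    print([atz(a,q,.119) for q in b])
print(status.read_state()['clock'])
```

```text
lipL [0.6425 0.103  0.078 ]
lipR [ 0.649  -0.1267  0.078 ]
FL [0.4616 0.0944 0.07  ]
screw [0.519  0.0768 0.085 ]
tabtip [0.5294 0.0403 0.076 ]
hL [0.527  0.0276 0.095 ]
hR [ 0.525  -0.0563  0.095 ]
0.2298805889847579 0.18120070023000293 0.03799915713633584
cam [0.6497 0.0661 0.3742] [-0.0006 -0.2579 -0.9662]
[array([ 0.3899, -0.34  ,  0.119 ]), array([ 0.496 , -0.3327,  0.119 ])]
[array([ 0.3785, -0.3507,  0.119 ]), array([ 0.4689, -0.3396,  0.119 ])]
0.15
```

View pics/sidecrop.png

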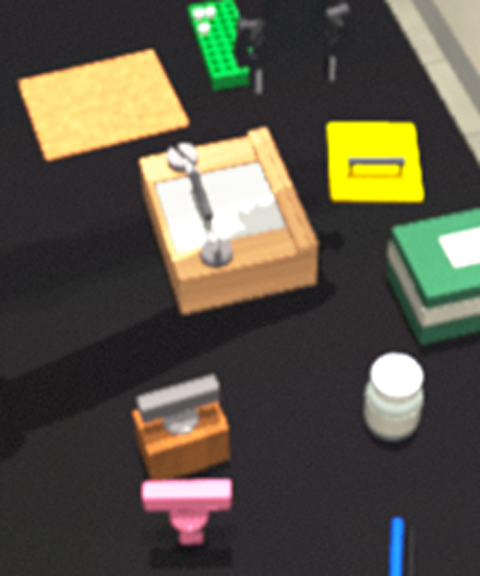

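The side crop shows the key's bar nearly along world x, with a yaw of about 6°. The case yaw is about 2°, and the lid's tabs and handle are visible. I'm moving above the key for a closer look.

```bash
python3 -m crank '[[-0.34,-0.22,-0.01,0,0,1.466,0],[-0.34,-0.22,-0.01,0,0,1.466,0],[-0.34,-0.22,-0.01,0,0,1.466,0],[-0.34,-0.22,-0.01,0,0,1.466,0],[-0.34,-0.22,-0.01,0,0,1.466,0],[-0.34,-0.22,-0.01,0,0,1.466,0],[-0.34,-0.22,-0.01,0,0,1.466,0],[-0.34,-0.22,-0.01,0,0,1.466,0],[-0.34,-0.22,-0.01,0,0,1.466,0],[-0.34,-0.22,-0.01,0,0,1.466,0],[-0.34,-0.22,-0.01,0,0,1.466,0],[-0.34,-0.22,-0.01,0,0,1.466,0]]'
python3 - <<'E'
from h import *
c=vision.calibration('wrist');s=status.read_state();print(s['tool_pos'],s['joint_pos'],R.from_rotvec(s['tool_rot']).as_matrix().round(3))
cv2.imwrite('pics/w1.png',vision.read_camera('wrist')[:,:,::-1]);np.save('w1.npy',c,allow_pickle=True)
E
```

```text
clock: 1.35
tool_pos: [0.4302, -0.3395, 0.2521]
tool_rot: [-3.137, -0.171, 0.0]
ft_force: [1.0, -0.6, 0.2]
width: 0.0854
[ 0.43015841 -0.33947114  0.25205594] [ 0.65585222  0.27799542 -0.04390895  1.80954927  0.01366465  1.05484868
 -0.85511336] [[ 0.994  0.109 -0.   ]
 [ 0.109 -0.994  0.   ]
 [-0.    -0.    -1.   ]]
```

View pics/w1.png

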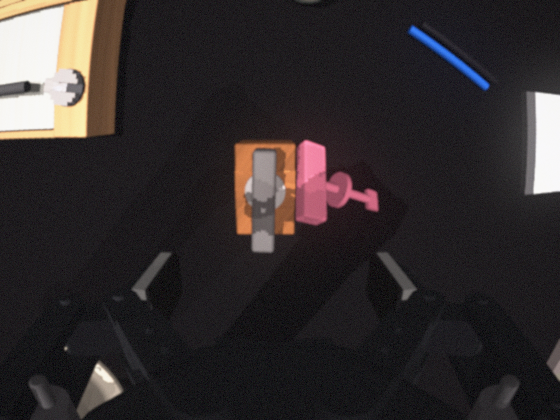

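The grey bar spans (264,149) to (262,251) in the wrist view. The pink decoy lies low beside the stand at (312,183). The right screw is at (68,87) in the top left.

Run:
```python
from h import *
np.set_printoptions(precision=4,suppress=True)
c=np.load('w1.npy',allow_pickle=True).item()
a=atz('wrist',(264.5,149),.119,c);b=atz('wrist',(262.5,251.5),.119,c)
e=[atz('wrist',q,.119,c) for q in((251.5,200),(276,200))]
print(a,b,np.linalg.norm(a-b),'yaw',np.degrees(np.arctan2(*(a-b)[1::-1])),(a+b)/2,e)
st=[atz('wrist',q,.065,c) for q in((236,142),(296,142),(235,234),(296,234))];print(st,np.mean(st,0))
m=np.mean([(a+b)/2],0)
s=status.read_state();print('tool delta',R.from_rotvec(s['tool_rot']).inv().apply(m-s['tool_pos']))
for q in((68,87),(22,88),(90,136)):print(atz('wrist',q,.085,c))
```

```text
[ 0.4718 -0.3264  0.119 ] [ 0.3822 -0.3339  0.119 ] 0.0898305072034788 yaw 4.781842498146157 [ 0.427  -0.3302  0.119 ] [array([ 0.4279, -0.32  ,  0.119 ]), array([ 0.4301, -0.3405,  0.119 ])]
[array([ 0.4711, -0.2968,  0.065 ]), array([ 0.4774, -0.3554,  0.065 ]), array([ 0.3758, -0.3038,  0.065 ]), array([ 0.3829, -0.3673,  0.065 ])] [ 0.4268 -0.3308  0.065 ]
tool delta [-0.0023 -0.0094  0.1331]
[ 0.5201 -0.1123  0.085 ]
[ 0.5222 -0.0409  0.085 ]
[ 0.4688 -0.1452  0.085 ]
```

```bash
python3 -m crank '[[-0.002,-0.009,0.04,0,0,0.02,0],[-0.002,-0.009,0.08,0,0,0.02,0],[-0.002,-0.009,0.11,0,0,0.02,0],[-0.002,-0.009,0.14,0,0,0.02,0],[-0.002,-0.009,0.153,0,0,0.02,0],[-0.002,-0.009,0.153,0,0,0.02,0],[-0.002,-0.009,0.153,0,0,0.02,1],[-0.002,-0.009,0.153,0,0,0.02,1],[-0.002,-0.009,0.153,0,0,0.02,1],[-0.002,-0.009,0.153,0,0,0.02,1],[-0.002,-0.009,0.153,0,0,0.02,1],[-0.002,-0.009,0.153,0,0,0.02,1]]' 80; python3 -m crank '[[0,0,0,0,0,0,1],[0,0,0,0,0,0,1],[0,0,0,0,0,0,1],[0,0,0,0,0,0,1]]'
```

```text
clock: 2.6
tool_pos: [0.4278, -0.3316, 0.1003]
tool_rot: [3.138, 0.133, 0.002]
ft_force: [-1.7, -0.5, 6.6]
width: 0.0186
clock: 3.0
tool_pos: [0.4277, -0.3317, 0.1003]
tool_rot: [3.138, 0.133, 0.002]
ft_force: [-0.8, -0.7, 6.2]
width: 0.0193
```

```bash
python3 -m crank '[[0,0,-0.03,0,0,0,1],[0,0,-0.07,0,0,0,1],[0,0,-0.105,0,0,0,1],[0,0,-0.118,0,0,0,1],[0.03,-0.05,-0.118,0,0,-0.13,1],[0.05,-0.09,-0.118,0,0,-0.27,1],[0.07,-0.13,-0.118,0,0,-0.41,1],[0.09,-0.17,-0.118,0,0,-0.55,1],[0.11,-0.2,-0.118,0,0,-0.69,1],[0.112,-0.214,-0.118,0,0,-0.83,1],[0.112,-0.214,-0.118,0,0,-0.97,1],[0.112,-0.214,-0.118,0,0,-1.11,1]]'; python3 -m crank '[[0,0,0,0,0,-0.14,1],[0,0,0,0,0,-0.28,1],[0,0,0,0,0,-0.41,1],[0,0,0,0,0,-0.41,1],[0,0,0,0,0,-0.41,1]]'
python3 - <<'E'
from h import *
c=vision.calibration('wrist');s=status.read_state();print(s['tool_pos'],s['joint_pos'].round(2),s['width'],R.from_rotvec(s['tool_rot']).as_matrix().round(3))
im=vision.read_camera('wrist')[:,:,::-1];cv2.imwrite('pics/w2.png',im);np.save('w2.npy',c,allow_pickle=True)
E
```

```text
clock: 4.2
tool_pos: [0.5198, -0.1073, 0.216]
tool_rot: [-2.589, -1.776, 0.002]
ft_force: [-1.1, -0.2, -2.6]
width: 0.019
clock: 4.7
tool_pos: [0.5199, -0.1085, 0.2164]
tool_rot: [-2.186, -2.254, 0.001]
ft_force: [-0.1, -0.4, -2.2]
width: 0.0191
[ 0.51991408 -0.10851143  0.21644966] [ 0.51  0.32 -0.42  1.87  0.15  0.98  0.05] 0.019096968373729456 [[-0.03   1.    -0.001]
 [ 1.     0.03   0.001]
 [ 0.001 -0.001 -1.   ]]
```

View pics/w2.png

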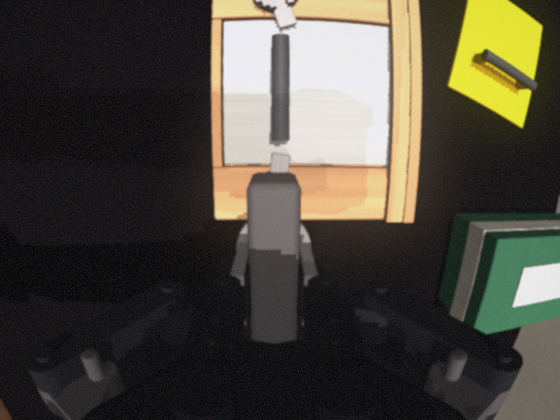

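The bar hides the screw in this picture. The right tab shows at (281,160) and the case corners at (215,219) and (413,222), so I'll fit the case pose from corners in all three wrist pictures.

```bash
cat > fit.py <<'E'
from h import *
from scipy.optimize import least_squares
np.set_printoptions(precision=4,suppress=True)
c2=np.load('w2.npy',allow_pickle=True).item();c1=np.load('w1.npy',allow_pickle=True).item()
c0=dict(c1); c0['rvec']=np.array([-2.88065858,-2.10327638e-03,9.24985060e-04]);c0['tvec']=np.array([-0.64947398,-0.03370592,0.37890097])
D=[(c0,(266,81),(92,114,78)),(c0,(273,309),(92,-114,78)),(c0,(91,103),(-91,114,70)),(c0,(237,83),(66,114,78)),(c0,(103,147),(-82,66,70)),
(c2,(413,222),(92,-114,78)),(c2,(387,222),(66,-114,78)),(c2,(215,219),(-91,-114,70)),(c2,(223,166),(-82,-66,70)),(c2,(222,21),(-82,66,70)),
(c1,(90,136),(-91,-114,70)),(c1,(57,136),(-91,-66,70))]
def W(p,q): q=np.array(q)/1000; return R.from_euler('z',p[2]).apply(q)+[p[0],p[1],0]
f=lambda p:np.concatenate([(proj('wrist',W(p,q),c)[0]-uv) for c,uv,q in D])
r=least_squares(f,[.554,-.015,.035],loss='soft_l1',f_scale=2);p=r.x
print('pose',p,np.degrees(p[2]));print(f(p).reshape(-1,2).round(1).tolist())
np.save('case.npy',p)
for n,q in(('sl',(-35,90,85)),('sr',(-35,-90,85))):print(n,W(p,q),[proj('wrist',W(p,q),c)[0] for c in(c0,c1)])
E
python3 fit.py
python3 - <<'E'
from h import *
from fit import c0,c1,c2
for nm,c,uv in(('rtab tip w2',c2,(281,153)),('rscrew w1',c1,(68,87)),('rtab tip w1',c1,(20,88))):print(nm,atz('wrist',uv,.085 if 'screw' in nm else .076,c))
a=cv2.imread('pics/wrist0.png')[80:180,80:190];b=cv2.imread('pics/w1.png')[50:150,0:110];
cv2.imwrite('pics/z.png',np.hstack([cv2.resize(x,None,fx=3.6,fy=3.6,interpolation=cv2.INTER_CUBIC) for x in(a,b)]))
E
```

```text
pose [ 0.5547 -0.0151  0.0342] 1.9586662287302563
[[0.2, 1.2], [1.4, -0.6], [-1.4, -1.0], [0.3, 0.6], [-3.1, -0.3], [-0.2, 0.1], [0.4, 0.5], [0.3, 1.7], [-0.1, 2.1], [-0.1, -1.5], [-2.8, -0.2], [-2.9, 0.1]]
sl [0.5166 0.0736 0.085 ] [array([131.8932, 118.5887]), array([-32.8956,  98.1834])]
sr [ 0.5228 -0.1063  0.085 ] [array([154.9746, 291.964 ]), array([63.8737, 84.7063])]
pose [ 0.5547 -0.0151  0.0342] 1.9586662287302563
[[0.2, 1.2], [1.4, -0.6], [-1.4, -1.0], [0.3, 0.6], [-3.1, -0.3], [-0.2, 0.1], [0.4, 0.5], [0.3, 1.7], [-0.1, 2.1], [-0.1, -1.5], [-2.8, -0.2], [-2.9, 0.1]]
sl [0.5166 0.0736 0.085 ] [array([131.8932, 118.5887]), array([-32.8956,  98.1834])]
sr [ 0.5228 -0.1063  0.085 ] [array([154.9746, 291.964 ]), array([63.8737, 84.7063])]
rtab tip w2 [ 0.5249 -0.0688  0.076 ]
rscrew w1 [ 0.5201 -0.1123  0.085 ]
rtab tip w1 [ 0.5232 -0.0285  0.076 ]
```

View pics/z.png

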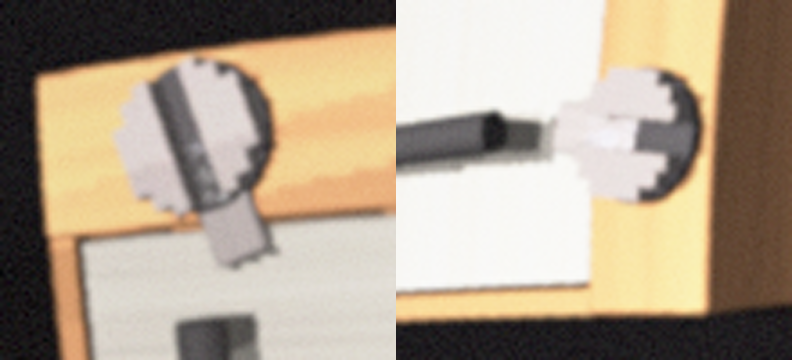

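The left slot and tab are clearly turned about 15° from straight inward, and the right one about 5°. The fitted screw centres agree with both crops. I'm now lowering the blade into the right slot.

```bash
python3 -m crank '[[0.002,0.003,0.01,0,0,0.07,1],[0.002,0.003,0.025,0,0,0.07,1],[0.002,0.003,0.03,0,0,0.07,1],[0.002,0.003,0.034,0,0,0.07,1],[0.002,0.003,0.037,0,0,0.07,1],[0.002,0.003,0.040,0,0,0.07,1],[0.002,0.003,0.041,0,0,0.07,1],[0.002,0.003,0.041,0,0,0.07,1]]'
python3 - <<'E'
from h import *
print(status.read_state()['moment'])
p=[atz('wrist',q,z) for q,z in (((0,0),0),)]
from fit import c0
a=atz('wrist',(125.8,101.5),.085,c0);b=atz('wrist',(137,136),.085,c0);t=atz('wrist',(146.7,152),.076,c0);print(a,b,np.degrees(np.arctan2(*(b-a)[1::-1])),t)
E
```

```text
clock: 5.55
tool_pos: [0.5236, -0.1064, 0.1764]
tool_rot: [2.261, 2.181, 0.0]
ft_force: [0.4, -1.0, -1.3]
width: 0.0186
[-0.01928472  0.01998598 -0.02042836]
pose [ 0.5547 -0.0151  0.0342] 1.9586662287302563
[[0.2, 1.2], [1.4, -0.6], [-1.4, -1.0], [0.3, 0.6], [-3.1, -0.3], [-0.2, 0.1], [0.4, 0.5], [0.3, 1.7], [-0.1, 2.1], [-0.1, -1.5], [-2.8, -0.2], [-2.9, 0.1]]
sl [0.5166 0.0736 0.085 ] [array([131.8932, 118.5887]), array([-32.8956,  98.1834])]
sr [ 0.5228 -0.1063  0.085 ] [array([154.9746, 291.964 ]), array([63.8737, 84.7063])]
[0.5105 0.0904 0.085 ] [0.5213 0.0568 0.085 ] -72.19652394988695 [0.5269 0.0404 0.076 ]
```

```bash
python3 -m crank '[[0,0,0.002,0,0,0,1],[0,0,0.004,0,0,0,1],[0,0,0.004,0,0,0.1,1],[0,0,0.004,0,0,0.2,1],[0,0,0.004,0,0,0.3,1],[0,0,0.004,0,0,0.4,1],[0,0,0.004,0,0,0.5,1],[0,0,0.004,0,0,0.6,1],[0,0,0.004,0,0,0.7,1],[0,0,0.004,0,0,0.8,1],[0,0,0.004,0,0,0.9,1]]'; python3 -c "
from h import *
print(status.read_state()['moment'])"; python3 -m crank '[[0,0,0,0,0,0.1,1],[0,0,0,0,0,0.2,1],[0,0,0,0,0,0.3,1],[0,0,0,0,0,0.4,1],[0,0,0,0,0,0.5,1],[0,0,0,0,0,0.6,1],[0,0,0,0,0,0.7,1],[0,0,0,0,0,0.78,1],[0,0,0,0,0,0.82,1],[0,0,0,0,0,0.82,1]]'; python3 -c "
from h import *
s=status.read_state();print(s['moment'],s['joint_pos'].round(2),R.from_rotvec(s['tool_rot']).as_matrix().round(3)[:,0])"
```

```text
clock: 6.65
tool_pos: [0.5228, -0.106, 0.1732]
tool_rot: [-2.986, -0.975, 0.002]
ft_force: [-4.5, 1.4, 8.3]
width: 0.0191
[0.3332041  1.31919157 0.08094973]
clock: 7.65
tool_pos: [0.5232, -0.1065, 0.1733]
tool_rot: [3.128, -0.292, -0.001]
ft_force: [-4.6, 0.2, 7.2]
width: 0.0185
[0.05500921 1.16573246 0.14014837] [ 0.2   0.35 -0.06  1.92  0.03  0.88 -1.63] [ 0.983 -0.185 -0.   ]
```

Run:
```python
from h import *
c=vision.calibration('wrist')
im=vision.read_camera('wrist')[:,:,::-1];cv2.imwrite('pics/w3.png',im);np.save('w3.npy',c,allow_pickle=True)
```

```text
(no output)
```

View pics/w3.png

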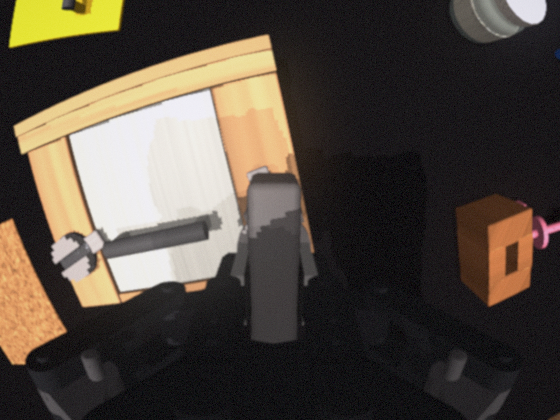

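Run:
```python
from h import *
c=np.load('w3.npy',allow_pickle=True).item();p=np.load('case.npy')
C=np.array([.5228,-.1063,.076])
for q in((260,170),(247,173),(271,168)):
    t=atz('wrist',q,.076,c);d=R.from_euler('z',-p[2]).apply(t-C);print(t,d,'case angle',np.degrees(np.arctan2(d[1],d[0])))
```

```text
[ 0.55503042 -0.10164644  0.076     ] [3.23706372e-02 3.54925455e-03 1.38777878e-17] case angle 6.257158959912657
[ 0.55465113 -0.09206369  0.076     ] [3.23190950e-02 1.31393633e-02 1.38777878e-17] case angle 22.124254149436908
[ 0.55499168 -0.10963589  0.076     ] [ 3.20588563e-02 -4.43420276e-03  1.38777878e-17] case angle -7.8748695736348395
```

```bash
python3 -m crank '[[0,0,0,0,0,0.06,1],[0,0,0,0,0,0.12,1],[0,0,0,0,0,0.17,1],[0,0,0,0,0,0.17,1],[0,0,0,0,0,0.05,1],[0,0,0,0,0,-0.05,1],[0,0,0,0,0,-0.1,1],[0,0,-0.01,0,0,-0.1,1],[0,0,-0.03,0,0,-0.1,1],[0,0,-0.047,0,0,-0.1,1]]'
python3 - <<'E'
from h import *
s=status.read_state();Q=R.from_rotvec(s['tool_rot']);p=s['tool_pos'];x=Q.as_matrix()[:,0];y=np.degrees(np.arctan2(x[1],x[0]))
print(s['moment'],y,'turn cw rad',np.radians(y-108),Q.inv().apply(np.array([.5166,.0736,p[2]])-p))
E
```

```text
clock: 8.7
tool_pos: [0.5237, -0.1064, 0.2205]
tool_rot: [-3.139, 0.136, -0.001]
ft_force: [-0.4, -0.4, -0.7]
width: 0.0188
[ 0.00226411 -0.03259455 -0.01921935] -4.9753752984644635 turn cw rad -1.9717922726344763 [-2.26359000e-02 -1.78708414e-01  6.92560636e-06]
```

```bash
python3 -m crank '[[-0.005,-0.04,0,0,0,-0.14,1],[-0.01,-0.08,0,0,0,-0.28,1],[-0.015,-0.12,0,0,0,-0.42,1],[-0.02,-0.16,0,0,0,-0.56,1],[-0.023,-0.179,0,0,0,-0.7,1],[-0.023,-0.179,0,0,0,-0.84,1],[-0.023,-0.179,0,0,0,-0.98,1],[-0.023,-0.179,0,0,0,-1.12,1],[-0.023,-0.179,0,0,0,-1.26,1],[-0.023,-0.179,0,0,0,-1.4,1],[-0.023,-0.179,0,0,0,-1.54,1],[-0.023,-0.179,0,0,0,-1.68,1]]'; python3 -m crank '[[0,0,0,0,0,-0.14,1],[0,0,0,0,0,-0.29,1],[0,0,0,0,0,-0.29,1],[0,0,0,0,0,-0.29,1]]'
python3 - <<'E'
from h import *
s=status.read_state();Q=R.from_rotvec(s['tool_rot']);p=s['tool_pos'];x=Q.as_matrix()[:,0];y=np.degrees(np.arctan2(x[1],x[0]))
print(s['moment'],y,'turn cw rad',np.radians(y-108),Q.inv().apply(np.array([.5166,.0736,p[2]])-p))
c=vision.calibration('wrist')
im=vision.read_camera('wrist')[:,:,::-1];cv2.imwrite('pics/w4.png',im);np.save('w4.npy',c,allow_pickle=True)
E
```

```text
clock: 9.9
tool_pos: [0.5161, 0.0738, 0.2201]
tool_rot: [2.19, 2.252, 0.001]
ft_force: [-0.2, -0.2, -2.1]
width: 0.0189
clock: 10.3
tool_pos: [0.516, 0.0738, 0.2198]
tool_rot: [1.853, 2.536, 0.001]
ft_force: [-0.3, 0.1, -1.8]
width: 0.0189
[ 0.03198969  0.01723605 -0.01293387] 107.69872727658584 turn cw rad -0.005258200970027267 [-3.37383756e-04  5.27995408e-04  3.77909398e-07]
```

View pics/w4.png

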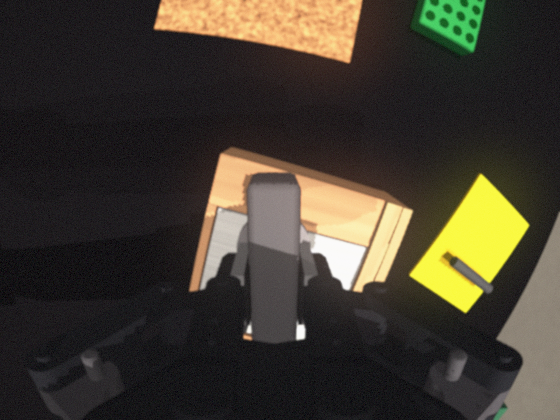

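The case looks as expected around the key, with corners at (230,150) and (410,208), so I'm descending into the left slot.

```bash
python3 -m crank '[[0,0.0005,0.02,0,0,0,1],[0,0.0005,0.03,0,0,0,1],[0,0.0005,0.034,0,0,0,1],[0,0.0005,0.038,0,0,0,1],[0,0.0005,0.041,0,0,0,1],[0,0.0005,0.0435,0,0,0,1],[0,0.0005,0.0435,0,0,0,1]]'; python3 -m crank '[[0,0,0.002,0,0,0,1],[0,0,0.003,0,0,0,1],[0,0,0.003,0,0,-0.1,1],[0,0,0.003,0,0,-0.2,1],[0,0,0.003,0,0,-0.3,1],[0,0,0.003,0,0,-0.4,1],[0,0,0.003,0,0,-0.5,1],[0,0,0.003,0,0,-0.6,1],[0,0,0.003,0,0,-0.7,1]]';python3 -c "
from h import *
s=status.read_state();print(s['moment'],s['joint_pos'].round(2),R.from_rotvec(s['tool_rot']).as_matrix().round(3)[:,0])"
```

```text
clock: 11.05
tool_pos: [0.5162, 0.074, 0.1757]
tool_rot: [-1.847, -2.541, 0.0]
ft_force: [0.4, -0.2, -2.2]
width: 0.0188
clock: 11.95
tool_pos: [0.5159, 0.0736, 0.1728]
tool_rot: [-0.858, -3.022, 0.001]
ft_force: [-0.6, -0.4, -2.6]
width: 0.0187
[-0.14967077  0.25194762 -0.13084953] [ 0.32  0.39 -0.63  1.93  0.29  0.91  0.57] [-0.851  0.525  0.   ]
```

```bash
python3 -m crank '[[0,0,0,0,0,-0.1,1],[0,0,0,0,0,-0.2,1],[0,0,0,0,0,-0.3,1],[0,0,0,0,0,-0.4,1],[0,0,0,0,0,-0.5,1],[0,0,0,0,0,-0.6,1],[0,0,0,0,0,-0.7,1],[0,0,0,0,0,-0.8,1],[0,0,0,0,0,-0.88,1],[0,0,0,0,0,-0.94,1],[0,0,0,0,0,-0.98,1],[0,0,0,0,0,-0.98,1]]';python3 -c "
from h import *
s=status.read_state();print(s['moment'],s['joint_pos'].round(2),R.from_rotvec(s['tool_rot']).as_matrix().round(3)[:,0])"
python3 -m crank '[[0,0,0,0,0,0.1,1],[0,0,0,0,0,0.2,1],[0,0,0,0,0,0.27,1],[0,0,-0.01,0,0,0.27,1],[0,0,-0.03,0,0,0.27,1],[0,0,-0.05,0,0,0.27,1],[0,0,-0.06,0,0,0.27,1]]';python3 - <<'E'
from h import *
s=status.read_state();print(s['moment'])
c=vision.calibration('scene')
im=vision.read_camera('scene')[:,:,::-1];cv2.imwrite('pics/s4.png',cv2.resize(im[160:260,230:350],None,fx=3.3,fy=3.3,interpolation=cv2.INTER_CUBIC))
s=status.read_state();Q=R.from_rotvec(s['tool_rot']);p=s['tool_pos'];x=Q.as_matrix()[:,0];y=np.degrees(np.arctan2(x[1],x[0]))
print(y,'turn cw rad',np.radians(y-4.9),Q.inv().apply(np.array([.4277,-.3317,p[2]])-p))
E
```

```text
clock: 13.15
tool_pos: [0.5161, 0.074, 0.1728]
tool_rot: [0.66, -3.071, -0.0]
ft_force: [-0.7, 1.1, -1.7]
width: 0.0187
[ 0.03505692  0.17163031 -0.07375212] [ 0.48  0.45 -0.84  1.93  0.41  0.94  1.44] [-0.912 -0.411  0.   ]
clock: 13.85
tool_pos: [0.5173, 0.0745, 0.2351]
tool_rot: [-0.242, 3.129, -0.0]
ft_force: [0.7, 0.4, -2.5]
width: 0.0191
[ 0.01852361 -0.03972607  0.01758079]
-171.15763627947905 turn cw rad -3.072785426355529 [ 0.15155392 -0.38755526 -0.00039863]
```

View pics/s4.png

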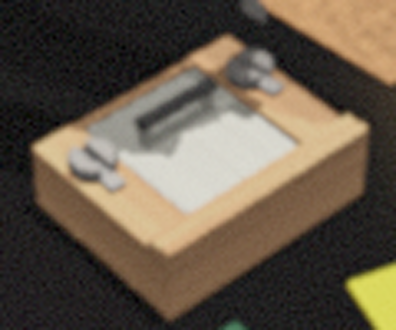

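Both tabs appear swung to the back, with tips near (120,183) and (279,87) in the crop. I'll check the angles properly with a wrist picture on the way back to the stand.

```bash
python3 -m crank '[[0.02,-0.01,-0.025,0,0,0.13,1],[0.04,-0.03,-0.025,0,0,0.27,1],[0.07,-0.05,-0.025,0,0,0.4,1],[0.1,-0.07,-0.025,0,0,0.53,1],[0.11,-0.079,-0.025,0,0,0.67,1],[0.11,-0.079,-0.025,0,0,0.81,1],[0.11,-0.079,-0.025,0,0,0.95,1],[0.11,-0.079,-0.025,0,0,1.09,1],[0.11,-0.079,-0.025,0,0,1.23,1],[0.11,-0.079,-0.025,0,0,1.37,1],[0.11,-0.079,-0.025,0,0,1.5,1],[0.11,-0.079,-0.025,0,0,1.6,1]]'; python3 -m crank '[[0,0,0,0,0,0.14,1],[0,0,0,0,0,0.28,1],[0,0,0,0,0,0.42,1],[0,0,0,0,0,0.56,1],[0,0,0,0,0,0.7,1],[0,0,0,0,0,0.84,1],[0,0,0,0,0,0.98,1],[0,0,0,0,0,1.12,1],[0,0,0,0,0,1.26,1],[0,0,0,0,0,1.4,1],[0,0,0,0,0,1.54,1],[0,0,0,0,0,1.6,1]]'
python3 - <<'E'
from h import *
c=vision.calibration('wrist');im=vision.read_camera('wrist')[:,:,::-1];cv2.imwrite('pics/w5.png',im);np.save('w5.npy',c,allow_pickle=True)
p=np.load('case.npy');out=[]
for sy in(90,-90):
    # rectify plane z=.076 around screw, 3 px/mm, image up = case +x, left = case +y
    g=np.array([[(-35+60-i/4, sy+35-j/4,76) for j in range(280)] for i in range(400)]).reshape(-1,3)/1000
    uv=proj('wrist',R.from_euler('z',p[2]).apply(g)+[p[0],p[1],0],c).reshape(400,280,2).astype(np.float32)
    o=cv2.remap(im.copy(),uv[...,0],uv[...,1],cv2.INTER_LINEAR)
    for k in range(0,100,10): cv2.line(o,(0,k*4),(4,k*4),(0,255,0),1)
    cv2.drawMarker(o,(140,240),(0,0,255)); cv2.line(o,(140,240),(140,96),(0,0,255),1); out.append(o)
cv2.imwrite('pics/r5.png',np.hstack(out))
s=status.read_state();Q=R.from_rotvec(s['tool_rot']);p=s['tool_pos'];x=Q.as_matrix()[:,0];y=np.degrees(np.arctan2(x[1],x[0]))
print(s['joint_pos'].round(2),y,'turn cw rad',np.radians(y-4.9),Q.inv().apply(np.array([.4277,-.3317,p[2]])-p))
E
```

```text
clock: 15.1
tool_pos: [0.4193, -0.0208, 0.2575]
tool_rot: [-2.084, -2.35, 0.001]
ft_force: [-0.1, 0.5, -2.0]
width: 0.0188
clock: 16.3
tool_pos: [0.4192, -0.0208, 0.2574]
tool_rot: [3.138, 0.143, -0.001]
ft_force: [0.6, 0.4, -1.3]
width: 0.0188
[ 0.57  0.06 -0.6   2.07  0.04  1.02 -1.53] 5.150099412258531 turn cw rad 0.004365058201214032 [-1.94948564e-02  3.10389652e-01  3.28315398e-05]
```

View pics/r5.png

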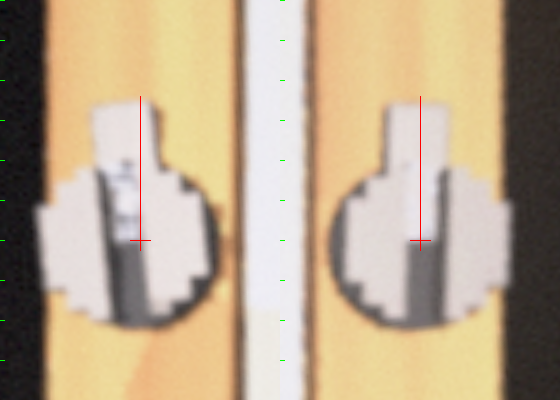

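In the rectified view both tabs point to the case's back, at about 93° for the right and 95° for the left. They are clear of the lid, so I'm returning the key.

```bash
python3 -m crank '[[-0.0195,0.05,0,0,0,0.004,1],[-0.0195,0.1,0,0,0,0.004,1],[-0.0195,0.15,0,0,0,0.004,1],[-0.0195,0.2,0,0,0,0.004,1],[-0.0195,0.25,0,0,0,0.004,1],[-0.0195,0.29,0,0,0,0.004,1],[-0.0195,0.31,0,0,0,0.004,1],[-0.0195,0.31,0.03,0,0,0.004,1],[-0.0195,0.31,0.06,0,0,0.004,1],[-0.0195,0.31,0.08,0,0,0.004,1],[-0.0195,0.31,0.085,0,0,0.004,1],[-0.0195,0.31,0.085,0,0,0.004,1]]'
python3 - <<'E'
from h import *
s=status.read_state();Q=R.from_rotvec(s['tool_rot']);p=s['tool_pos'];print(s['tool_rot'],Q.inv().apply(np.array([.4277,-.3315,.1003])-p))
E
```

```text
clock: 17.55
tool_pos: [0.4291, -0.3308, 0.172]
tool_rot: [-3.137, -0.144, 0.002]
ft_force: [0.4, -0.2, -1.5]
width: 0.0187
[-3.13672983e+00 -1.44411956e-01  2.30845774e-03] [-0.00133011  0.00067307  0.07168582]
```

```bash
python3 -m crank '[[-0.001,0.0005,0.01,0,0,0,1],[-0.001,0.0005,0.025,0,0,0,1],[-0.001,0.0005,0.04,0,0,0,1],[-0.001,0.0005,0.055,0,0,0,1],[-0.001,0.0005,0.064,0,0,0,1],[-0.001,0.0005,0.068,0,0,0,1],[-0.001,0.0005,0.070,0,0,0,1],[-0.001,0.0005,0.070,0,0,0,1]]'; python3 -m crank '[[0,0,0.001,0,0,0,1],[0,0,0.002,0,0,0,1],[0,0,0.003,0,0,0,1],[0,0,0.003,0,0,0,1]]'
```

```text
clock: 18.35
tool_pos: [0.4289, -0.332, 0.103]
tool_rot: [3.138, 0.143, 0.001]
ft_force: [0.4, -0.9, -1.6]
width: 0.0187
clock: 18.75
tool_pos: [0.4289, -0.332, 0.1003]
tool_rot: [3.138, 0.143, 0.001]
ft_force: [-0.6, 0.2, 2.4]
width: 0.0188
```

```bash
python3 -m crank '[[0,0,0.001,0,0,0,1],[0,0,0.001,0,0,0,0],[0,0,0,0,0,0,0],[0,0,0,0,0,0,0],[0,0,0,0,0,0,0],[0,0,0,0,0,0,0],[0,0,-0.02,0,0,0,0],[0,0,-0.06,0,0,0,0],[0,0,-0.1,0,0,0,0],[0,0,-0.14,0,0,0,0],[0,0,-0.15,0,0,0,0],[0,0,-0.15,0,0,0,0]]'
python3 - <<'E'
from h import *
np.set_printoptions(precision=4,suppress=True)
c=vision.calibration('wrist');im=vision.read_camera('wrist')[:,:,::-1];cv2.imwrite('pics/w6.png',im)
s=status.read_state();p=s['tool_pos']
# same-view comparison with w1: gray bar segmentation near predicted place
hsv=cv2.cvtColor(im,cv2.COLOR_BGR2HSV)
for nm,z in(('down',.119),):
    u=proj('wrist',np.array([[.4275,-.3303,z]]),c)[0];print('pred centre px',u)
roi=hsv[int(u[1])-75:int(u[1])+75,int(u[0])-30:int(u[0])+30]
m=((roi[...,1]<50)&(roi[...,2]>45)&(roi[...,2]<140)).astype(np.uint8)
m=cv2.morphologyEx(m,cv2.MORPH_OPEN,np.ones((7,7)))
ys,xs=np.nonzero(m);print(len(xs));r=cv2.minAreaRect(np.c_[xs,ys].astype(np.float32));b=cv2.boxPoints(r)+[int(u[0])-30,int(u[1])-75];print(r,b)
w=[atz('wrist',q,.119,c) for q in b];print(np.array(w),np.mean(w,0),[np.linalg.norm(w[i]-w[i-1]) for i in(1,2)])
E
```

```text
clock: 19.95
tool_pos: [0.4297, -0.3326, 0.2518]
tool_rot: [3.135, 0.142, 0.005]
ft_force: [-0.9, -0.0, -1.4]
width: 0.0858
pred centre px [271.1096 202.6342]
818
((31.5, 88.5), (39.0, 23.0), 90.0) [[261. 196.]
 [284. 196.]
 [284. 235.]
 [261. 235.]]
[[ 0.4324 -0.3213  0.119 ]
 [ 0.4342 -0.3406  0.119 ]
 [ 0.3997 -0.344   0.119 ]
 [ 0.3979 -0.3242  0.119 ]] [ 0.416  -0.3325  0.119 ] [np.float64(0.019292887099298682), np.float64(0.034694372988737836)]
```

Run:
```python
import cv2,numpy as np
a=cv2.imread('pics/w1.png');b=cv2.imread('pics/w6.png')
for nm,(y0,y1,x0,x1) in{'bar+stand':(135,260,228,296),'bar':(145,256,250,278),'standL':(138,238,230,250)}.items():
    r=cv2.matchTemplate(b[100:300,200:340],a[y0:y1,x0:x1],cv2.TM_CCOEFF_NORMED);_,v,_,l=cv2.minMaxLoc(r);print(nm,round(v,3),l[0]+200-x0,l[1]+100-y0)
z=[cv2.resize(i[110:290,200:340],None,fx=2.8,fy=2.8) for i in(a,b)]
cv2.imwrite('pics/cmp.png',np.hstack(z))
def prof(im,x): 
    g=im[130:270,x-4:x+5].mean((1));return g.round().astype(int)
for im,x in((a,264),(b,272)):
    g=prof(im,x).mean(1);print(g[::3].round().astype(int).tolist())
```

```text
bar+stand 0.912 7 0
bar 0.917 9 0
standL 0.95 6 1
[35, 35, 32, 42, 68, 132, 90, 113, 154, 157, 155, 155, 155, 157, 155, 154, 153, 147, 141, 139, 138, 139, 138, 126, 87, 77, 96, 105, 78, 91, 99, 97, 97, 103, 139, 152, 154, 152, 152, 153, 140, 50, 34, 35, 35, 33, 32]
[34, 35, 34, 38, 60, 115, 78, 130, 156, 156, 155, 154, 155, 154, 154, 154, 155, 154, 152, 147, 141, 140, 114, 80, 78, 78, 78, 80, 90, 99, 99, 99, 97, 97, 97, 126, 154, 152, 153, 152, 135, 41, 37, 35, 34, 33, 31]
```

The key's bar ends match the earlier view, at the same scale and spot, and contact force was felt, so it is seated. Next is the lid. I'm moving above its handle.

```bash
python3 -m crank '[[0.02,-0.05,0,0,0,-0.14,0],[0.04,-0.1,0,0,0,-0.28,0],[0.06,-0.15,0,0,0,-0.42,0],[0.08,-0.2,0,0,0,-0.56,0],[0.1,-0.25,0,0,0,-0.7,0],[0.123,-0.29,0,0,0,-0.84,0],[0.123,-0.307,0,0,0,-0.98,0],[0.123,-0.307,0,0,0,-1.12,0],[0.123,-0.307,0,0,0,-1.26,0],[0.123,-0.307,0,0,0,-1.4,0],[0.123,-0.307,0,0,0,-1.515,0],[0.123,-0.307,0,0,0,-1.515,0]]'
python3 - <<'E'
from h import *
np.set_printoptions(precision=4,suppress=True)
c=vision.calibration('wrist');im=vision.read_camera('wrist')[:,:,::-1];cv2.imwrite('pics/w7.png',im);np.save('w7.npy',c,allow_pickle=True)
cp=np.load('case.npy');s=status.read_state();T=s['tool_pos'];Q=R.from_rotvec(s['tool_rot']);print(T,Q.as_matrix()[:,0],s['joint_pos'].round(2))
# rectify plane z=.099, case frame, 3px/mm, col=case -y.. row= -x
i,j=np.mgrid[0:300,0:360]
g=np.stack([20-i/3.,60-j/3.,np.full(i.shape,97.)],-1).reshape(-1,3)/1000
uv=proj('wrist',R.from_euler('z',cp[2]).apply(g)+[cp[0],cp[1],0],c).reshape(300,360,2).astype(np.float32)
o=cv2.remap(im.copy(),uv[...,0],uv[...,1],cv2.INTER_LINEAR);cv2.imwrite('pics/r7.png',o)
g=cv2.cvtColor(o,cv2.COLOR_BGR2GRAY);m=(g<85).astype(np.uint8)
n,l,st,ce=cv2.connectedComponentsWithStats(m)
for k in range(1,n):
    if st[k,4]>300: print(st[k],'case x',20-ce[k][1]/3,'y',60-ce[k][0]/3)
P=lambda uvs,cam,cc=None:[atz(cam,q,.004,cc) for q in uvs]
a=P([(168.3,163.3),(224.6,151.7),(237.9,180),(180.8,195.4)],'side');print('pad side',np.array(a),np.mean(a,0))
c4=np.load('w4.npy',allow_pickle=True).item();print('w4',P([(155,28),(350,62)],'wrist',c4))
E
```

```text
clock: 21.2
tool_pos: [0.5219, -0.0149, 0.2476]
tool_rot: [-2.178, -2.259, 0.003]
ft_force: [-0.9, 0.0, 0.7]
width: 0.0856
[ 0.5221 -0.015   0.2479] [-0.0326  0.9995  0.0013] [ 0.62  0.32 -0.77  1.85  0.25  1.07 -0.22]
[ 220  140   80   35 2194] case x -32.72105742935278 y -28.465815861440305
pad side [[0.318  0.3906 0.004 ]
 [0.5374 0.404  0.004 ]
 [0.5521 0.2295 0.004 ]
 [0.3404 0.2024 0.004 ]] [0.437  0.3066 0.004 ]
w4 [array([0.3368, 0.2031, 0.004 ]), array([0.5541, 0.2258, 0.004 ])]
```

Run:
```python
import cv2
o=cv2.cvtColor(cv2.imread('pics/r7.png'),cv2.COLOR_BGR2GRAY)
for y in(-20,0,20):
    j=int((60-y)*3);print(y,[(20-i//3,int(o[i,j-6:j+7].mean())) for i in range(0,300,6)][5:45])
i=int((20+30)*3);print([(60-j//3,int(o[i-3:i+4,j].mean())) for j in range(0,360,12)])
```

```text
-20 [(10, 234), (8, 216), (6, 195), (4, 192), (2, 184), (0, 182), (-2, 182), (-4, 192), (-6, 215), (-8, 201), (-10, 187), (-12, 184), (-14, 184), (-16, 183), (-18, 183), (-20, 186), (-22, 203), (-24, 190), (-26, 110), (-28, 77), (-30, 82), (-32, 84), (-34, 82), (-36, 78), (-38, 81), (-40, 150), (-42, 176), (-44, 178), (-46, 179), (-48, 179), (-50, 177), (-52, 179), (-54, 178), (-56, 178), (-58, 177), (-60, 178), (-62, 178), (-64, 178), (-66, 178), (-68, 178)]
0 [(10, 232), (8, 233), (6, 232), (4, 232), (2, 232), (0, 232), (-2, 232), (-4, 231), (-6, 231), (-8, 231), (-10, 231), (-12, 231), (-14, 230), (-16, 230), (-18, 230), (-20, 231), (-22, 230), (-24, 224), (-26, 130), (-28, 87), (-30, 95), (-32, 97), (-34, 96), (-36, 90), (-38, 95), (-40, 203), (-42, 219), (-44, 217), (-46, 217), (-48, 216), (-50, 215), (-52, 214), (-54, 214), (-56, 214), (-58, 214), (-60, 215), (-62, 217), (-64, 215), (-66, 214), (-68, 215)]
20 [(10, 221), (8, 220), (6, 220), (4, 220), (2, 221), (0, 220), (-2, 220), (-4, 220), (-6, 221), (-8, 220), (-10, 221), (-12, 221), (-14, 221), (-16, 220), (-18, 220), (-20, 220), (-22, 221), (-24, 218), (-26, 126), (-28, 88), (-30, 96), (-32, 100), (-34, 95), (-36, 89), (-38, 84), (-40, 173), (-42, 221), (-44, 221), (-46, 221), (-48, 221), (-50, 221), (-52, 222), (-54, 222), (-56, 221), (-58, 222), (-60, 221), (-62, 221), (-64, 222), (-66, 221), (-68, 222)]
[(60, 232), (56, 222), (52, 223), (48, 225), (44, 150), (40, 97), (36, 96), (32, 99), (28, 97), (24, 97), (20, 97), (16, 95), (12, 95), (8, 96), (4, 95), (0, 96), (-4, 96), (-8, 99), (-12, 100), (-16, 102), (-20, 80), (-24, 81), (-28, 80), (-32, 80), (-36, 79), (-40, 89), (-44, 176), (-48, 170), (-52, 89), (-56, 138)]
```

```bash
python3 -m crank '[[-0.001,0.0007,0.04,0,0,0,0],[-0.001,0.0007,0.08,0,0,0,0],[-0.001,0.0007,0.115,0,0,0,0],[-0.001,0.0007,0.14,0,0,0,0],[-0.001,0.0007,0.155,0,0,0,0],[-0.001,0.0007,0.161,0,0,0,0],[-0.001,0.0007,0.161,0,0,0,0.5],[-0.001,0.0007,0.161,0,0,0,1],[-0.001,0.0007,0.161,0,0,0,1],[-0.001,0.0007,0.161,0,0,0,1],[-0.001,0.0007,0.161,0,0,0,1],[-0.001,0.0007,0.161,0,0,0,1]]' 100; python3 -m crank '[[0,0,0,0,0,0,1],[0,0,0,0,0,0,1],[0,0,0,0,0,0,1],[0,0,0,0,0,0,1],[0,0,0,0,0,0,1],[0,0,0,0,0,0,1]]'
```

```text
clock: 22.45
tool_pos: [0.5241, -0.0161, 0.0898]
tool_rot: [2.182, 2.259, -0.001]
ft_force: [-3.0, -0.7, 7.7]
width: 0.0106
clock: 23.05
tool_pos: [0.5241, -0.0161, 0.0898]
tool_rot: [2.182, 2.259, -0.001]
ft_force: [-1.8, -0.3, 7.8]
width: 0.0104
```

The opening reads 10.5 mm on a 14 mm rod and the tool is being pushed up, so the grip may be high on the rod. I'm re-gripping lower.

```bash
python3 -m crank '[[0,0,0,0,0,0,0.4],[0,0,0,0,0,0,0.4],[0,0,0,0,0,0,0.4],[0,0,0,0,0,0,0.4]]'; python3 -m crank '[[0,0,0.003,0,0,0,0.4],[0,0,0.005,0,0,0,0.4],[0,0,0.005,0,0,0,0.4]]'; python3 -m crank '[[0,0,0,0,0,0,1],[0,0,0,0,0,0,1],[0,0,0,0,0,0,1],[0,0,0,0,0,0,1],[0,0,0,0,0,0,1],[0,0,0,0,0,0,1],[0,0,0,0,0,0,1],[0,0,0,0,0,0,1]]'
```

```text
clock: 23.45
tool_pos: [0.524, -0.0159, 0.0887]
tool_rot: [-2.182, -2.26, -0.0]
ft_force: [-1.3, 0.2, -0.8]
width: 0.0511
clock: 23.75
tool_pos: [0.5236, -0.0159, 0.0833]
tool_rot: [-2.182, -2.26, 0.001]
ft_force: [0.8, -0.8, -0.6]
width: 0.0516
clock: 24.55
tool_pos: [0.5241, -0.0159, 0.0841]
tool_rot: [2.182, 2.26, 0.0]
ft_force: [-1.7, 0.0, 4.8]
width: 0.0109
```

```bash
python3 -m crank '[[0,0.0003,-0.002,0.017,0,0,1],[0,0.0008,-0.0038,0.035,0,0,1],[0,0.0012,-0.0057,0.052,0,0,1],[0,0.0016,-0.0076,0.07,0,0,1],[0,0.002,-0.0095,0.087,0,0,1],[0,0.0025,-0.0114,0.105,0,0,1],[0,0.0025,-0.0114,0.105,0,0,1]]'; python3 -c "
from h import *
s=status.read_state();c=vision.calibration('side');im=vision.read_camera('side');cv2.imwrite('pics/s8.png',im[:,:,::-1])
print(s['moment'],R.from_rotvec(s['tool_rot']).as_matrix().round(3))"
```

```text
clock: 25.25
tool_pos: [0.5273, -0.0157, 0.0953]
tool_rot: [-2.13, -2.206, 0.115]
ft_force: [-0.1, -0.2, -2.7]
width: 0.0109
[-2.46018874e-04 -3.16467974e-01 -3.86901337e-02] [[-0.035  0.994 -0.105]
 [ 0.999  0.035 -0.003]
 [ 0.    -0.105 -0.994]]
```

```bash
python3 -m crank '[[0,-0.005,0.0005,0,0,0,1],[0,-0.01,0.001,0,0,0,1],[0,-0.015,0.0016,0,0,0,1],[0,-0.02,0.002,0,0,0,1],[0,-0.025,0.0026,0,0,0,1],[0,-0.028,0.003,0,0,0,1],[0,-0.028,0.003,0,0,0,1]]'; python3 -c "
from h import *
s=status.read_state();print(s['moment'])"; python3 -m crank '[[0,-0.001,-0.01,0,0,0,1],[0,-0.003,-0.03,0,0,0,1],[0,-0.005,-0.05,0,0,0,1],[0,-0.008,-0.08,0,0,0,1],[0,-0.01,-0.1,0,0,0,1],[0,-0.01,-0.1,-0.05,0,0,1],[0,-0.01,-0.1,-0.105,0,0,1],[0,-0.01,-0.1,-0.105,0,0,1]]'
python3 - <<'E'
from h import *
np.set_printoptions(precision=4,suppress=True)
c=vision.calibration('wrist');im=vision.read_camera('wrist')[:,:,::-1]
b=vision.read_camera('side')[:,:,::-1];d=vision.read_camera('scene')[:,:,::-1]
s=status.read_state();print(s['moment'],s['tool_pos'],R.from_rotvec(s['tool_rot']).as_matrix())
cv2.imwrite('pics/q.png',np.hstack([cv2.resize(im,(400,300)),np.vstack([cv2.resize(b[100:320,120:360],(327,300))])]))
E
```

```text
clock: 26.0
tool_pos: [0.4976, -0.017, 0.0952]
tool_rot: [-2.13, -2.206, 0.117]
ft_force: [-1.1, 0.4, -1.2]
width: 0.011
[0.01329082 0.0184334  0.02497402]
clock: 26.8
tool_pos: [0.4975, -0.0169, 0.1962]
tool_rot: [2.181, 2.26, -0.002]
ft_force: [0.1, 0.0, -4.3]
width: 0.0109
[-0.0606  0.0375  0.032 ] [ 0.499  -0.0169  0.196 ] [[-0.0348  0.9994 -0.0008]
 [ 0.9994  0.0348 -0.0001]
 [-0.0001 -0.0008 -1.    ]]
```

View pics/q.png

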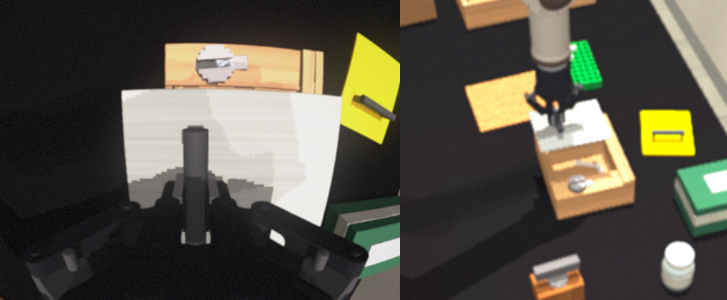

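The lid is held and clear of the case, with the key in its stand in the side view. I'll check the lid's tilt from its edge corners at (171,127) and (477,136).

```bash
python3 -m crank '[[0.05,-0.012,0,0,0,-0.07,1],[0.1,-0.025,0,0,0,-0.07,1],[0.15,-0.038,0,0,0,-0.07,1],[0.19,-0.05,0,0,0,-0.07,1],[0.23,-0.06,0,0,0,-0.07,1],[0.27,-0.07,0,0,0,-0.07,1],[0.30,-0.078,0,0,0,-0.07,1],[0.32,-0.081,0,0,0,-0.07,1],[0.325,-0.081,0,0,0,-0.07,1],[0.325,-0.081,0.03,0,0,-0.07,1],[0.325,-0.081,0.06,0,0,-0.07,1],[0.325,-0.081,0.06,0,0,-0.07,1]]'
python3 - <<'E'
from h import *
from scipy.optimize import least_squares
np.set_printoptions(precision=4,suppress=True)
c=vision.calibration('wrist');im=vision.read_camera('wrist')[:,:,::-1];cv2.imwrite('pics/w9.png',im)
s=status.read_state();T=s['tool_pos'];Q=R.from_rotvec(s['tool_rot']);x=Q.as_matrix()[:,0];print(T,x,s['ft_force'])
def pr(a,dx,dz,q):  # lid pt q mm -> tool -> world; tilt a about tool x
    q=np.array(q)-[-30.5+dx,0,24+dz]
    v=np.array([q[1],q[0],-q[2]])/1000
    v=R.from_euler('x',a).apply(v-[0,0,-.008])+[0,0,-.008]
    return proj('wrist',Q.apply(v)+T,c)[0]
uv=[(170.8,127.4),(477.4,135.8)];qs=[(-79,64,6),(79,64,6)]
for a in(-4,-2,0,2,4):print(a,[pr(np.radians(a),0,0,q) for q in qs])
f=lambda p:np.concatenate([pr(p[0],p[1],0,q)-u for q,u in zip(qs,uv)])
r=least_squares(f,[0,0],x_scale=[.05,2]);print('tilt',np.degrees(r.x[0]),'dx',r.x[1],f(r.x))
E
```

```text
clock: 28.15
tool_pos: [0.4048, 0.302, 0.132]
tool_rot: [-2.102, -2.332, 0.013]
ft_force: [-1.0, -1.6, -4.0]
width: 0.0107
[0.4057 0.3034 0.134 ] [-0.104   0.9946 -0.0025] [ 0.6335  0.3575 -2.9767]
-4 [array([177.5817, 125.42  ]), array([494.0804, 136.439 ])]
-2 [array([174.6028, 125.5947]), array([488.7857, 135.7412])]
0 [array([171.6699, 125.7727]), array([483.4778, 135.0617])]
2 [array([168.7853, 125.9538]), array([478.1575, 134.4006])]
4 [array([165.9516, 126.1376]), array([472.8255, 133.7576])]
tilt 3.070646339407319 dx -1.6751671379823425 [-0.0892 -1.5357  0.1781 -1.4929]
```

```bash
python3 -m crank '[[0.003,0,0.03,0,0,0,1],[0.003,0,0.06,0,0,0,1],[0.003,0,0.08,0,0,0,1],[0.003,0,0.09,0,0,0,1],[0.003,0,0.093,0,0,0,1],[0.003,0,0.093,0,0,0,1]]'; python3 -m crank '[[0,0,0.002,0,0,0,1],[0,0,0.004,0,0,0,1],[0,0,0.004,0,0,0,1]]';python3 -m crank '[[0,0,0.001,0,0,0,1],[0,0,0.002,0,0,0,1],[0,0,0.003,0,0,0,1],[0,0,0.003,0,0,0,1]]'; python3 -c "
from h import *
print(status.read_state()['moment'])"
```

```text
clock: 28.8
tool_pos: [0.4071, 0.3086, 0.0436]
tool_rot: [2.102, 2.334, 0.002]
ft_force: [-0.1, -0.8, -3.9]
width: 0.011
clock: 29.1
tool_pos: [0.4066, 0.3082, 0.0391]
tool_rot: [2.102, 2.334, 0.001]
ft_force: [-0.9, -0.2, -3.5]
width: 0.011
clock: 29.5
tool_pos: [0.4061, 0.3081, 0.0355]
tool_rot: [-2.102, -2.335, 0.001]
ft_force: [0.6, 0.1, -3.6]
width: 0.0108
[ 0.01890154  0.02070005 -0.02853114]
```

```bash
python3 -m crank '[[0,0,0.001,0,0,0,1],[0,0,0.002,0,0,0,1],[0,0,0.003,0,0,0,1],[0,0,0.003,0,0,0,1]]'; python3 -c "
from h import *
print(status.read_state()['moment'])"; python3 -m crank '[[0,0,0.001,0,0,0,1],[0,0,0.002,0,0,0,1],[0,0,0.002,0,0,0,1]]'; python3 -c "
from h import *
print(status.read_state()['moment'])"
```

```text
clock: 29.9
tool_pos: [0.4061, 0.308, 0.0325]
tool_rot: [-2.102, -2.335, 0.0]
ft_force: [0.2, 0.4, -3.8]
width: 0.011
[-0.03487992  0.12921473 -0.00594189]
clock: 30.2
tool_pos: [0.4061, 0.308, 0.0305]
tool_rot: [-2.102, -2.335, 0.0]
ft_force: [0.2, -0.5, -4.7]
width: 0.0109
[ 0.01641765  0.10392646 -0.05216252]
```

```bash
for k in 1 2; do python3 -m crank '[[0,0,0.001,0,0,0,1],[0,0,0.0015,0,0,0,1],[0,0,0.0015,0,0,0,1]]'; python3 -c "
from h import *
print(status.read_state()['moment'])"; done
```

```text
clock: 30.5
tool_pos: [0.4062, 0.3081, 0.0291]
tool_rot: [-2.102, -2.335, 0.0]
ft_force: [-0.4, 0.2, -2.9]
width: 0.011
[-0.02878857  0.08559615  0.0142077 ]
clock: 30.8
tool_pos: [0.4062, 0.3083, 0.0281]
tool_rot: [2.101, 2.335, 0.0]
ft_force: [-2.3, -2.6, 4.5]
width: 0.011
[-0.32100522  0.48528099 -0.07145558]
```

Contact came at the expected height, so the lid is nearly level. I'm easing the grip and then releasing.

```bash
python3 -m crank '[[0,0,0.0005,0,0,0,1],[0,0,0.0005,0,0,0,1],[0,0,0.0005,0,0,0,1]]' 20; python3 -m crank '[[0,0,0,0,0,0,0.75],[0,0,0,0,0,0,0.6],[0,0,0,0,0,0,0.4],[0,0,0,0,0,0,0.3],[0,0,0,0,0,0,0.3]]'; python3 -m crank '[[0,0,-0.01,0,0,0,0.3],[0,0,-0.03,0,0,0,0.3],[0,0,-0.07,0,0,0,0.3],[0,0,-0.12,0,0,0,0],[0,0,-0.17,0,0,0,0],[0,0,-0.2,0,0,0,0],[0,0,-0.2,0,0,0,0]]'
python3 - <<'E'
from h import *
np.set_printoptions(precision=4,suppress=True)
c=vision.calibration('wrist');im=vision.read_camera('wrist')[:,:,::-1];cv2.imwrite('pics/w10.png',im)
s=status.read_state();print(s['tool_pos'],s['ft_force'],s['width'])
hsv=cv2.cvtColor(im,cv2.COLOR_BGR2HSV);m=((hsv[...,1]<40)&(hsv[...,2]>120)).astype(np.uint8)
n,l,st,ce=cv2.connectedComponentsWithStats(m);k=1+st[1:,4].argmax();ct=max(cv2.findContours((l==k).astype(np.uint8),0,2)[0],key=cv2.contourArea)
ap=cv2.approxPolyDP(cv2.convexHull(ct),8,True)[:,0];w=np.array([atz('wrist',q,.01,c) for q in ap]);print(ap.tolist(),w,w.mean(0),[np.linalg.norm(w[i]-w[i-1]) for i in range(len(w))])
a=atz('wrist',(273,206),.004,c)
pc=np.array([.4356,.309]);yaw=np.radians(6);print('in pad frame',[R.from_euler('z',-yaw).apply(np.r_[q[:2]-pc,0])[:2] for q in w])
E
```

```text
clock: 31.1
tool_pos: [0.4062, 0.3083, 0.028]
tool_rot: [2.101, 2.335, 0.0]
ft_force: [-3.2, -1.6, 9.5]
width: 0.0107
clock: 31.6
tool_pos: [0.4063, 0.3082, 0.0271]
tool_rot: [-2.102, -2.335, -0.0]
ft_force: [0.2, 0.4, -0.5]
width: 0.0599
clock: 32.3
tool_pos: [0.4083, 0.3104, 0.2324]
tool_rot: [2.099, 2.333, 0.013]
ft_force: [0.6, -0.2, 0.4]
width: 0.0854
[0.4074 0.3091 0.2299] [-0.677  -0.5288 -0.6833] 0.08548133718516279
[[225, 127], [367, 128], [361, 235], [229, 236]] [[0.3514 0.366  0.01  ]
 [0.5075 0.3834 0.01  ]
 [0.521  0.2584 0.01  ]
 [0.3655 0.2417 0.01  ]] [0.4364 0.3124 0.01  ] [np.float64(0.12513666253196698), np.float64(0.15705806505032663), np.float64(0.12570827374298796), np.float64(0.1563382391834843)]
in pad frame [array([-0.0778,  0.0655]), array([0.0793, 0.0664]), array([ 0.0796, -0.0593]), array([-0.0767, -0.0596])]
```

Run:
```python
from h import *
b=vision.read_camera('side')[:,:,::-1];a=cv2.imread('pics/side0.png')
for n,(y0,y1,x0,x1) in{'key+stand':(285,332,210,262),'pink':(328,360,215,262),'jar':(275,316,308,340)}.items():
    r=cv2.matchTemplate(b[y0-15:y1+15,x0-15:x1+15],a[y0:y1,x0:x1],5);_,v,_,l=cv2.minMaxLoc(r);print(n,round(v,3),l[0]-15,l[1]-15)
b=vision.read_camera('scene')[:,:,::-1];a=cv2.imread('pics/scene0.png')
for n,(y0,y1,x0,x1) in{'key+stand':(202,260,148,196),'rack':(152,198,372,440),'jar':(270,318,198,236)}.items():
    r=cv2.matchTemplate(b[y0-15:y1+15,x0-15:x1+15],a[y0:y1,x0:x1],5);_,v,_,l=cv2.minMaxLoc(r);print(n,round(v,3),l[0]-15,l[1]-15)
print(status.read_state()['clock'],order.job_done())
```

```text
key+stand 0.753 0 0
pink 0.681 1 -5
jar 0.998 0 0
key+stand 0.516 0 1
rack 0.99 0 0
jar 0.998 0 0
the job is handed in; nothing more can be done
32.45 None
```

The job is handed in at 32.5 s of the 69 s allowed. The last checks support every step except one: the image comparison meant to confirm the key in its stand came out low.

**Screws:** I turned both with the key. A rectified wrist view put the tabs at about 93° (right) and 95° (left), pointing to the back and clear of the lid.

**Key:** I put it back in the stand until I felt contact. Right after release, its bar ends lined up with the view from before I took it, so it looked fully down. The side view during the lid lift showed it standing in the stand.

**Lid:** I tipped up the front 6°, drew it forward 28 mm and laid it on the pad with about 9 N of contact force. Measured afterwards, it came out at 157 × 125 mm (actual 158 × 128), about 4 mm from the pad's centre, handle up, and all its corners are on the pad. The first grip on the handle looked too high, so I re-gripped lower before lifting. An in-hand estimate of about 3° tilt was not borne out by the flat contact.

**Rack and jar:** both match their starting images, with no shift.

**Checks that disagreed:** the final template match for the key and stand scored low, 0.75 in the side view and 0.52 in the scene view, with 0–1 pixel of shift. The unneeded pink key scored 0.68 with a shift of about 5 pixels. I put this down to changed arm shadows, but I could not view another picture to confirm it.

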